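# Assemble the porcelain candle lamp

## Robot

A 6-joint arm with a two-finger parallel gripper is mounted at the origin on a cart in front of the work surface, level with it; the furniture and walls round the work are solid. World frame = base frame: x ahead of the robot, y to its left, z up, the work surface at z = 0. Lengths are in m, angles in rad, forces in N, time in s.
With the tool pointing down it reaches from about 0.35 to 0.775 m from the base axis. Payload 5.5 kg.
Tool frame: the origin (TCP) lies at the very end of the fingers, on their centre line; the grasp point (between the pads) lies 19 mm behind it; z points along the fingers, y is the line along which they close (so a half turn about z gives the same grasp; the last joint's range is limited). The gripper opens to 85 mm and grips with 20 to 120 N. Pads are 22 mm wide; open, the fingers measure 114 mm over their backs; the gripper's body (76 mm by 85 mm) begins 54 mm behind the grasp point. The pads swing forward as they close: fully open they stand 13 mm farther back than shut.
Start: joints at [0.976, 0.313, 0.046, 1.304, 0, 1.431], TCP at [0.253, 0.517, 0.194] pointing down, gripper open.
Joint ranges: [-2.76, 2.76], [-0.86, 1.69], [-1.03, 1.26], [-2.2, 2.34], [-1.47, 1.5], [-3.14, 3.14]. Speed limits (rad/s): [2.57, 2.57, 3.14, 3.14, 3.14, 3.14].

## Interface

Orientations are given as a unit quaternion [w, x, y, z].
In Python, from workcell import env, read_camera, get_calibration gives the robot as it stands.
- The arm moves only by the tool jog_arm, never from a script. Its argument "motion" is one flat list of numbers, 7 for each row, row after row: the shift along the tool's x, y, z as a fraction of full scale, then the turn, a rotation vector about the tool's x, y, z as a fraction of full scale, then the opening, from 0 (shut) to 1 (fully open). In form: [x, y, z, wx, wy, wz, grip, x, y, z, wx, wy, wz, grip, ...]. A call has 1 to 12 rows; each row is the pose to reach, as a shift and turn from the pose commanded when the call began, along the tool's axes at that moment; what a row does not reach only later rows make up. Full scale, the value 1, is 0.2 m for a shift and 90 degrees for a turn. A row lasts 1/8 s, in which the tool goes at most 62.5 mm and 10.7 degrees, less where a joint would pass 70% of its speed; a pose out of reach is approached as far as the arm can. A call with a number of a shift or a turn outside -1 to 1 is refused whole. A call with a gripper value outside its range is refused whole. The fingers move at their own pace and stop on an object; "newtons" is the grip in N (left out, the last holds). Time passes only in rows, so rows that repeat a pose let the fingers close. It gives the time, the measured TCP pose, the force, the opening and the grip force at its end, in the units of the state.
- env.get_state(): the state, without advancing time (a new reading comes with each control period).
- read_camera(name): name is "scene" or "top"; returns the picture (400x640x3 uint8, red, green, blue); there is no depth.
- get_calibration(name): a dict with "fx", "fy", "cx", "cy" (pixels), "world_from_camera" (4x4, takes a point from camera to world coordinates). Camera axes: x right, y down, z forward; pixel columns grow to the right and rows downward; lengths in m; the calibration is good to about 2 mm. A picture is of the moment at which its call begins. get_calibration takes no time and is no camera call.
- env.hand_in(): hands the job in; it is judged then, once.
The state is a dict: "clock": time; "joint_pos": joint angles; "qvel": joint speeds; "tau": joint torques, N m; "tcp_pos": TCP position; "orientation": TCP orientation; "wrist_force": force on the tool from outside, world axes, zero at the start; "ft_torque": the same for the moment, N m; "finger_gap": finger opening in m; "grip_force": force on a finger pad.
Only numpy, scipy, OpenCV 4.12 (cv2) and the standard library are available. Lean on these libraries where they do the work, as an engineer would, in place of code of your own. Each camera call takes 0.05 s, during which the arm holds its last target. There are 200 camera calls.

## Task

Put the candle lamp together for the display, on its wooden foot where that lies: stand the brass cup in the middle of the foot, then the candle upright in the cup, then set the porcelain shade over both so that it stands centred on the foot, and last put the cap on the shade's neck, knob up. Set the porcelain down gently, and leave the other things on the table where they are.

Things in the scene. Friction and masses are not known exactly. Their poses are not given: they have to be found in the camera images.
- base_top (a point): Foot of the lamp: dark-wood flat round disc, 130 mm across, 12 mm thick, fixed to the table. Point: centre of its flat top face; z up.
- cup_mid (a point): Loose open brass cup, cone-shaped, 63 mm across at the rim, 44 mm at the bottom, 46 mm high, stands rim up. Point: on its axis, half-way up (23 mm above its underside); z along its axis, up. Its inner floor is 2 mm above its underside; inside it is 56 mm wide at the rim and 40 mm at the floor. Take it round the outside near the rim.
- candle_mid (a point): Loose short cream-coloured candle, 32 mm across, 90 mm high (plus an 8 mm soft wick that nothing touches), standing upright. Point: on its axis, 45 mm above its underside; z up along the axis. In the cup it stands on the cup's floor, about 46 mm of it above the rim: hold it there, above the level of the rim, or the fingers cannot open.
- shade_mid (a point): Loose white porcelain shade, bottle-shaped, round, open at the bottom and at the top, 155 mm high, walls 4 mm. Body 98 mm across (inside 90 mm) up to 85 mm, a shoulder from 85 to 115 mm, then a straight neck 56 mm across (inside 48 mm) from 115 to 155 mm. Stands mouth down on its wide end. Point: on its axis, 77.5 mm above its lower edge; z up along the axis. Take it by the neck.
- cap_mid (a point): Loose white porcelain cap, round, 44 mm high: below a plug 36 mm across and 8 mm deep (it goes into the shade's neck), then a disc 62 mm across from 8 to 16 mm that rests on the neck's rim, on top a knob 22 mm across from 16 to 44 mm. Lies plug down, knob up. Point: on its axis, 22 mm above the plug's underside; z up along the axis. Take it by the knob.
- counter_bell: Bystander: brass and black counter bell, 71 mm across, 62 mm high. Origin: centre of its underside.
- matchbox: Bystander: long red match box, 62 x 110 x 22 mm, long side along its y axis. Origin: centre of its underside.
- tape_roll: Bystander: roll of beige tape lying flat, 104 mm across, 25 mm high. Origin: centre of its underside.
There are look-alikes about, which are no part of the job. Of the things shaped like the part that bears cap_mid, the white one is meant. What is shaped like the part that bears cup_mid but blue is not meant.

How it is judged:
On the way, in this order (a step that is already met when the one before it is completed fails the run):
1. the brass cup stands on the foot, released (horizontal distance between cup_mid and base_top below 0.012 m and z of cup_mid in the frame of base_top between 0.019 and 0.027 m and angle between cup_mid's own z axis and vertical below 0.1 rad and contact force between the fingers and cup below 0.2 N and linear speed of cup below 0.03 m/s), for 0.2 s.
2. the candle stands in the cup on the foot, released (horizontal distance between cup_mid and base_top below 0.012 m and z of cup_mid in the frame of base_top between 0.019 and 0.027 m and angle between each of cup_mid, candle_mid's own z axis and vertical below 0.1 rad and horizontal distance between candle_mid and cup_mid below 0.008 m and z of candle_mid in the frame of cup_mid between 0.019 and 0.029 m and contact force between the fingers and candle below 0.2 N and linear speed of candle below 0.03 m/s), for 0.2 s.
3. the shade stands on the foot over cup and candle, released (horizontal distance between each of cup_mid, shade_mid and base_top below 0.012 m and z of cup_mid in the frame of base_top between 0.019 and 0.027 m and angle between each of cup_mid, candle_mid, shade_mid's own z axis and vertical below 0.1 rad and horizontal distance between candle_mid and cup_mid below 0.008 m and z of candle_mid in the frame of cup_mid between 0.019 and 0.029 m and z of shade_mid in the frame of base_top between 0.0735 and 0.0815 m and contact force between the fingers and shade below 0.2 N and linear speed of shade below 0.03 m/s), for 0.2 s.
At the end, for the whole second after the job is handed in: Cup upright on the foot within 12 mm of its centre; candle upright on the cup floor within 8 mm of its axis; shade on the foot within 12 mm of its centre; cap seated on its neck (4 mm in height, 10 mm sideways), knob up; all within 0.1 rad of upright, released, at rest (horizontal distance between each of cup_mid, shade_mid and base_top below 0.012 m and z of cup_mid in the frame of base_top between 0.019 and 0.027 m and angle between each of cup_mid, candle_mid, shade_mid, cap_mid's own z axis and vertical below 0.1 rad and horizontal distance between candle_mid and cup_mid below 0.008 m and z of candle_mid in the frame of cup_mid between 0.019 and 0.029 m and z of shade_mid in the frame of base_top between 0.0735 and 0.0815 m and horizontal distance between cap_mid and shade_mid below 0.01 m and z of cap_mid in the frame of shade_mid between 0.0875 and 0.0955 m and linear speed of each of cup, candle, shade, cap below 0.02 m/s); the robot touches nothing.
It fails at once if the porcelain shade is dropped or flung: it moves faster than 0.5 m/s while the fingers do not touch it (linear speed of shade above 0.5 m/s and contact force between the fingers and shade below 0.05 N).
It fails at once if the porcelain cap is dropped or flung: it moves faster than 0.5 m/s while the fingers do not touch it (linear speed of cap above 0.5 m/s and contact force between the fingers and cap below 0.05 N).
It fails at once if the counter bell is shifted by more than 20 mm (distance of counter_bell from where it was at the start of the episode above 0.02 m).
It fails at once if the match box is shifted by more than 20 mm (distance of matchbox from where it was at the start of the episode above 0.02 m).
It fails at once if the tape roll is shifted by more than 20 mm (distance of tape_roll from where it was at the start of the episode above 0.02 m).
It also fails if it takes over 112 s, if anything falls off the work surface, if the arm or the gripper's body presses on something with over 40 N, if the wrist force passes 120 N, or if a joint passes its speed limit or range.

## Working session

There is one attempt and no reset: what is moved stays moved. The work goes in short steps, Python scripts to look and compute and a tool call to move; the robot and the scene stay as the last step left them, time stands still between calls to the robot, and variables do not carry over. Pictures are saved under pics/ and viewed, at most 14 in all, crops included, and the job is handed in when it is done.

Besides the shell and the picture viewer there is one more tool, called after "Call:" by a JSON object that holds its "api" and its "payload". jog_arm: Moves the arm, as the interface text tells. Shift numbers are shares of 0.2 m and turn numbers shares of 90 degrees, none past 1 either way. Its arguments: {"type":"object","properties":{"motion":{"type":"array","items":{"type":"number"}},"newtons":{"type":"number"}},"required":["motion"]}

```bash
mkdir -p pics; cat > h.py <<'E'
from workcell import env, read_camera, get_calibration
import numpy as np, cv2
def snap(n,f):
    im=read_camera(n); cv2.imwrite(f'pics/{f}.png',im[:,:,::-1]); return im
def ray(n,u,v,z):
    c=get_calibration(n);T=np.array(c["world_from_camera"])
    d=T[:3,:3]@np.array([(u-c["cx"])/c["fx"],(v-c["cy"])/c["fy"],1]);o=T[:3,3]
    return o+d*(z-o[2])/d[2]
E
python3 - <<'E'
from h import *
for n in("scene","top"):
    snap(n,n+"0");c=get_calibration(n);print(n,c["fx"],c["cx"],c["cy"],np.round(c["world_from_camera"],3).tolist())
print(env.get_state())
E
```

```text
scene 434.4557453168414 322.22934969268147 198.56092177511016 [[0.508, -0.399, 0.763, -0.458], [-0.861, -0.246, 0.445, -0.537], [0.01, -0.883, -0.469, 0.664], [0.0, 0.0, 0.0, 1.0]]
top 516.4125765757609 324.5441493429473 199.94808778201818 [[0.017, -0.991, 0.132, 0.309], [-1.0, -0.02, -0.02, 0.015], [0.022, -0.132, -0.991, 1.626], [0.0, 0.0, 0.0, 1.0]]
{'clock': 0.1, 'joint_pos': array([ 9.76403944e-01,  3.13985624e-01,  4.51176812e-02,  1.30358122e+00,
       -2.79082311e-06,  1.43118977e+00]), 'qvel': array([ 0.00058042, -0.00126999,  0.00176697,  0.00045074,  0.00178573,
        0.00144595]), 'tau': array([ 3.97467142e-03, -4.81721985e+01,  2.99245030e+01,  1.26852936e-02,
       -7.47859553e-05,  1.35225143e-06]), 'tcp_pos': array([0.25231295, 0.51613344, 0.19347402]), 'orientation': array([-2.95230601e-04,  2.25438241e-01,  9.74257110e-01, -7.71888140e-04]), 'wrist_force': array([-0.13308235, -0.13910163, -0.56005243]), 'ft_torque': array([-0.02039419, -0.04349171,  0.04074082]), 'grip_force': 0.0, 'finger_gap': 0.08582844327119438}
```

View pics/top0.png

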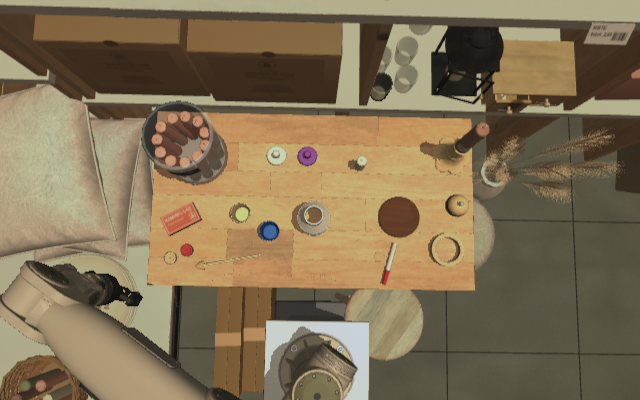

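View pics/scene0.png

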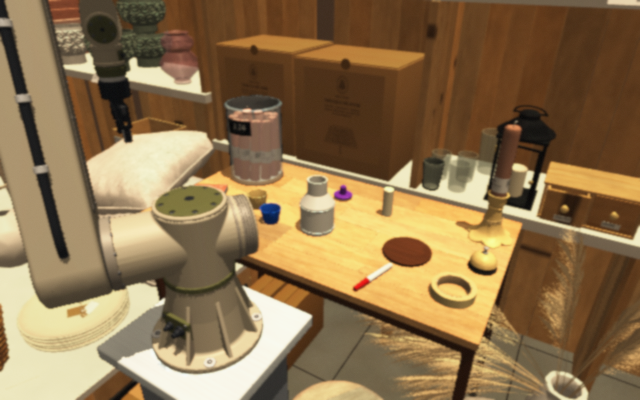

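Top view: white cap (276,155), purple look-alike (307,156), candle (361,162), brass cup (241,213), blue cup (268,231), shade (313,216), foot (399,216), bell (457,205), tape (446,249), matchbox (182,218). The scene view agrees.

```bash
python3 - <<'E'
from h import *
im=cv2.imread('pics/top0.png')
a=cv2.resize(im[140:245,220:325],None,fx=5,fy=5,interpolation=cv2.INTER_CUBIC)
b=cv2.resize(im[140:245,340:390],None,fx=5,fy=5,interpolation=cv2.INTER_CUBIC)
cv2.imwrite('pics/crop0.png',np.hstack([a,b]))
hsv=cv2.cvtColor(im,cv2.COLOR_BGR2HSV).astype(int);H,S,V=hsv[...,0],hsv[...,1],hsv[...,2]
print('wood',hsv[180,330],'cup',hsv[213,241],hsv[208,241],'cap',hsv[155,276],hsv[150,276],'foot',hsv[216,399],'candle',hsv[160,361],'shade',hsv[216,300],hsv[216,313])
def comp(m,u,v,r):
    w=np.zeros(m.shape,np.uint8);w[v-r:v+r+1,u-r:u+r+1]=m[v-r:v+r+1,u-r:u+r+1]
    n,l,s,c=cv2.connectedComponentsWithStats(w); 
    i=1+np.argmax(s[1:,4]); 
    ct=max(cv2.findContours((l==i).astype(np.uint8),cv2.RETR_EXTERNAL,cv2.CHAIN_APPROX_NONE)[0],key=cv2.contourArea)
    return c[i],s[i],cv2.fitEllipse(ct)
for nm,m,u,v,r,z in [('foot',V<130,399,216,26,.012),('cap',S<70,276,155,12,.012),('candle',S<70,361,161,10,.09),('shade',S<75,313,216,24,.08),('cup',(H>22)&(H<40),241,213,14,.04)]:
    try:
        c,s,e=comp(m,u,v,r);print(nm,np.round(c,1),s,np.round(e[0],1),np.round(e[1],1),ray('top',*c,z).round(4))
    except Exception as ex: print(nm,ex)
E
```

```text
wood [ 20 109 198] cup [ 32  96 204] [ 31  96 202] cap [ 26  42 194] [ 29  42 190] foot [ 11 148  98] candle [ 30  45 175] shade [ 18  64 100] [ 15 127 122]
foot [398.1 216.7] [ 378  197   41   41 1327] [398.1 216.7] [39.5 41. ] [ 0.4757 -0.25    0.012 ]
cap [276.2 155.1] [267 146  19  19 282] [276.2 155.1] [18.  18.2] [0.6649 0.139  0.012 ]
candle [361.7 160.4] [358 156   9  10  63] [361.7 160.4] [7.8 8.7] [ 0.6372 -0.1264  0.09  ]
shade [313.3 218.6] [297 201  33  35 695] [313.3 217.8] [32.3 33.3] [0.4578 0.0169 0.08  ]
cup [241.8 213.5] [235 204  16  18 172] [242.2 213.3] [13. 17.] [0.4732 0.237  0.04  ]
```

View pics/crop0.png

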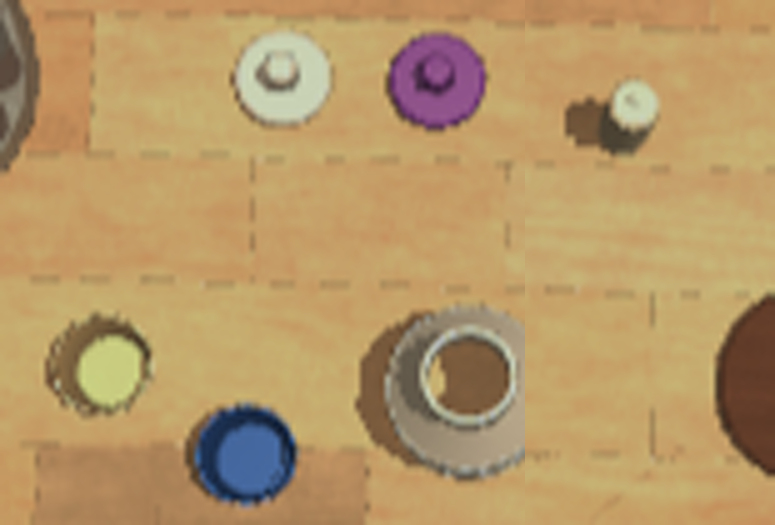

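```bash
cat >> h.py <<'E'
def proj(n,p):
    c=get_calibration(n);T=np.linalg.inv(np.array(c["world_from_camera"]));q=T[:3,:3]@np.asarray(p).T+T[:3,3:]
    return np.stack([c["fx"]*q[0]/q[2]+c["cx"],c["fy"]*q[1]/q[2]+c["cy"]],1)
def ring(x,y,z,d):
    t=np.linspace(0,2*np.pi,60);return np.stack([x+d/2*np.cos(t),y+d/2*np.sin(t),0*t+z],1)
def overlay(n,f,out,rings,box,k):
    im=cv2.imread(f'pics/{f}.png');u,v,w,h=box
    im=cv2.resize(im[v:v+h,u:u+w],None,fx=k,fy=k,interpolation=cv2.INTER_CUBIC)
    for r in rings: cv2.polylines(im,[np.round(((proj(n,ring(*r))-[u,v]+.5)*k-.5)).astype(int)],True,(0,0,255),1)
    cv2.imwrite(f'pics/{out}.png',im)
E
python3 - <<'E'
from h import *
fl=ray('top',241.6,213.8,.002);rm=ray('top',239.6,212.6,.046);nk=ray('top',313.,215.,.155);ca=ray('top',361.4,160.5,.09)
print(fl,rm,nk,ca)
cu=(fl+rm)/2
R=[(*cu[:2],.046,.063),(*cu[:2],0,.044),(*nk[:2],.155,.056),(*nk[:2],0,.098),(*ca[:2],.09,.032),(*ca[:2],0,.032),(.4757,-.25,.012,.13)]
overlay('scene','scene0','ov1',R,(235,165,205,110),3.9)
E
```

```text
[0.47613636 0.24301145 0.002     ] [0.47518354 0.24308718 0.046     ] [0.46096011 0.0178165  0.155     ] [ 0.63684576 -0.12559784  0.09      ]
```

View pics/ov1.png

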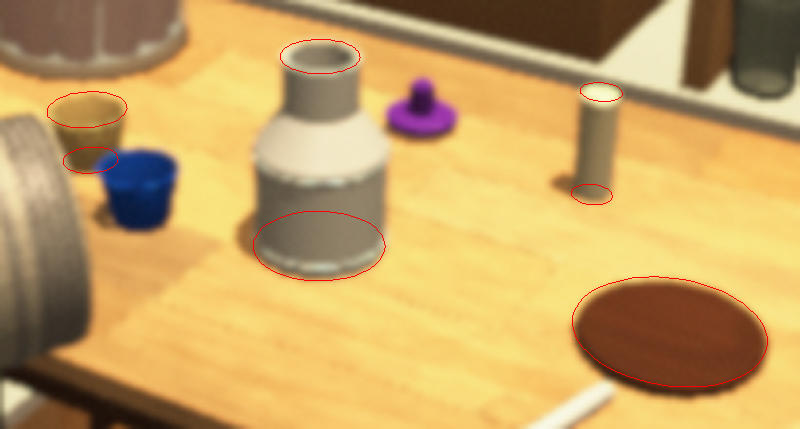

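The rings fit the scene view within about 1–2 px: neck at (320,57), candle top (601,92) and foot (670,332) in the crop. So the points are good; I move now.

Call:
{"api": "jog_arm", "payload": {"motion": [-0.23,-0.08,0,0,0,0.1,1,-0.47,-0.16,0,0,0,0.2,1,-0.7,-0.24,0,0,0,0.3,1,-0.935,-0.32,0,0,0,0.4,1,-0.935,-0.32,0,0,0,0.5,1,-0.935,-0.32,0,0,0,0.6,1,-0.935,-0.32,0,0,0,0.7105,1,-0.935,-0.32,0,0,0,0.7105,1,-0.935,-0.32,0,0,0,0.7105,1], "newtons": 30}}

```text
clock: 1.23
tcp_pos: [0.3923, 0.3769, 0.1941]
orientation: [-0.0, 0.706, 0.708, -0.0]
wrist_force: [0.3, -0.3, 0.1]
finger_gap: 0.0854
grip_force: 0.0
```

Call:
{"api": "jog_arm", "payload": {"motion": [-0.22,0.14,0,0,0,0,1,-0.45,0.28,0,0,0,0,1,-0.675,0.416,0,0,0,0,1,-0.675,0.416,0.1,0,0,0,1,-0.675,0.416,0.25,0,0,0,1,-0.675,0.416,0.4,0,0,0,1,-0.675,0.416,0.55,0,0,0,1,-0.675,0.416,0.68,0,0,0,1,-0.675,0.416,0.78,0,0,0,1,-0.675,0.416,0.85,0,0,0,1,-0.675,0.416,0.88,0,0,0,1,-0.675,0.416,0.88,0,0,0,1]}}

```text
clock: 2.72
tcp_pos: [0.4757, 0.242, 0.0183]
orientation: [-0.0, 0.707, 0.707, -0.0]
wrist_force: [0.1, -0.2, 0.3]
finger_gap: 0.0857
grip_force: 0.0
```

Call:
{"api": "jog_arm", "payload": {"motion": [0,0,0,0,0,0,0.5,0,0,0,0,0,0,0.5,0,0,0,0,0,0,0.5,0,0,0,0,0,0,0.5,0,0,0,0,0,0,0.5,0,0,0,0,0,0,0.5], "newtons": 30}}

```text
clock: 3.48
tcp_pos: [0.4757, 0.242, 0.0183]
orientation: [-0.0, 0.707, 0.707, 0.0]
wrist_force: [0.1, -0.2, 0.6]
finger_gap: 0.0428
grip_force: 0.0
```

```bash
python3 - <<'E'
from h import *
snap('scene','s2');im=snap('top','t2')
s=cv2.imread('pics/s2.png')[170:250,210:310];t=cv2.imread('pics/t2.png')[160:260,190:310]
cv2.imwrite('pics/v2.png',np.hstack([cv2.resize(s,(400,320)),cv2.resize(t,(384,320))]))
E
```

```text
(no output)
```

View pics/v2.png

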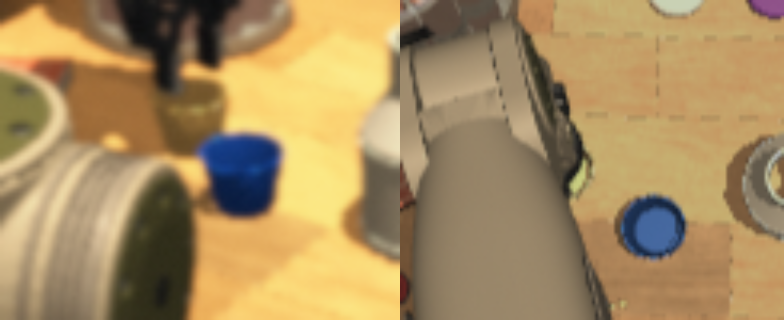

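```bash
python3 - <<'E'
from h import *
P=[(.4757+s*d,.242,z) for s in(-1,1) for d in (.0215,) for z in (.018,.046,.1)]
for p,q in zip(P,(proj('scene',P)-[210,170])*4):print(np.round(p,3),q.round())
R=[(.4755,.242,.046,.063),(.4755,.242,0,.044)]
overlay('scene','s2','v3',R,(230,165,60,60),8)
E
```

```text
[0.454 0.242 0.018] [173. 133.]
[0.454 0.242 0.046] [171. 101.]
[0.454 0.242 0.1  ] [166.  38.]
[0.497 0.242 0.018] [208. 111.]
[0.497 0.242 0.046] [206.  80.]
[0.497 0.242 0.1  ] [202.  17.]
```

View pics/v3.png

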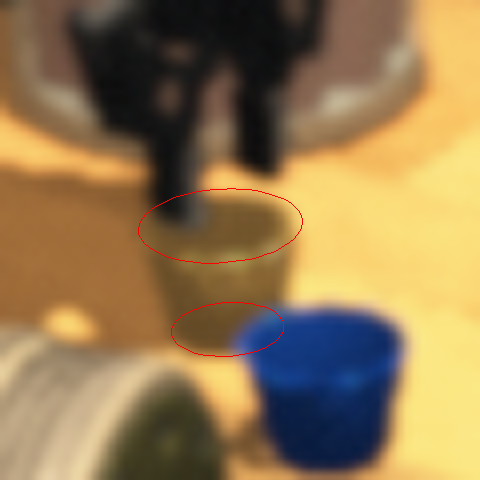

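```bash
python3 - <<'E'
from h import *
print(proj('scene',[(.2523,.5161,.1935),(.2523,.5161,.2125),(.2523,.5161,.235)]))
im=cv2.imread('pics/scene0.png')[80:150,80:160];cv2.imwrite('pics/v4.png',cv2.resize(im,None,fx=5,fy=5,interpolation=cv2.INTER_CUBIC))
E
```

```text
[[128.08127261 153.73186286]
 [126.73608284 147.43963442]
 [125.11751295 139.86864949]]
```

View pics/v4.png

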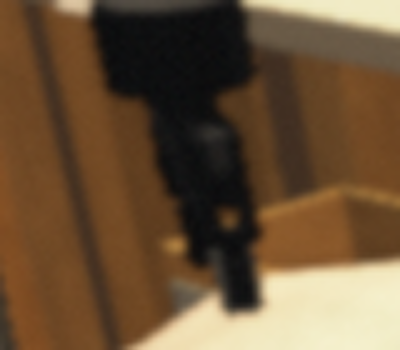

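The fingertips show about 38 mm above the reported TCP: they project at (252,192) and (263,186), so z≈0.057. They closed above the rim. I open, go lower in small steps watching the force, and close again.

Call:
{"api": "jog_arm", "payload": {"motion": [0,0,0,0,0,0,1,0,0,0,0,0,0,1,0,0,0,0,0,0,1,0,0,0,0,0,0,1,0,0,0.04,0,0,0,1,0,0,0.08,0,0,0,1,0,0,0.11,0,0,0,1,0,0,0.13,0,0,0,1,0,0,0.15,0,0,0,1,0,0,0.15,0,0,0,1]}}

```text
clock: 4.82
tcp_pos: [0.4755, 0.2419, -0.012]
orientation: [-0.0, 0.707, 0.707, -0.0]
wrist_force: [0.2, 0.1, -1.1]
finger_gap: 0.0858
grip_force: 0.0
```

Call:
{"api": "jog_arm", "payload": {"motion": [0,0,0,0,0,0,0.6,0,0,0,0,0,0,0.6,0,0,0,0,0,0,0.6,0,0,0,0,0,0,0.6,0,0,0,0,0,0,0.6,0,0,0,0,0,0,0.6], "newtons": 25}}

```text
clock: 5.58
tcp_pos: [0.476, 0.2421, -0.0108]
orientation: [0.0, 0.707, 0.707, 0.0]
wrist_force: [-1.2, -0.8, 3.9]
finger_gap: 0.0594
grip_force: 25.9
```

Call:
{"api": "jog_arm", "payload": {"motion": [0,0,-0.03,0,0,0,0.6,0,0,-0.08,0,0,0,0.6,0,0,-0.15,0,0,0,0.6,0,0,-0.25,0,0,0,0.6,0,0,-0.38,0,0,0,0.6,0,0,-0.52,0,0,0,0.6,0,0,-0.66,0,0,0,0.6,0,0,-0.8,0,0,0,0.6,0,0,-0.93,0,0,0,0.6,0,0,-1,0,0,0,0.6,0,0,-1,0,0,0,0.6]}}

```text
clock: 6.95
tcp_pos: [0.4764, 0.2422, 0.1895]
orientation: [0.001, 0.707, 0.707, 0.001]
wrist_force: [0.0, 0.2, -1.6]
finger_gap: 0.059
grip_force: 27.3
```

```bash
python3 - <<'E'
from h import *
snap('scene','s5');snap('top','t5')
s=cv2.imread('pics/s5.png')[90:260,190:400];t=cv2.imread('pics/t5.png')[150:290,180:300]
cv2.imwrite('pics/v5.png',np.hstack([cv2.resize(s,(525,425)),cv2.resize(t,(264,425))]))
E
```

```text
(no output)
```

View pics/v5.png

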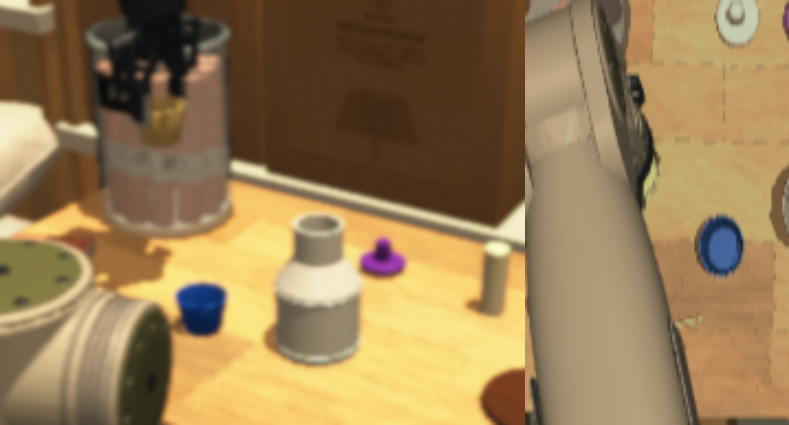

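Cup is held level at (160,118) in the scene crop, blue cup untouched at (202,308). I carry it over to the foot.

Call:
{"api": "jog_arm", "payload": {"motion": [-0.05,0,0,0,0,0,0.6,-0.15,0,0,0,0,0,0.6,-0.28,0,0,0,0,0,0.6,-0.42,0,0,0,0,0,0.6,-0.56,0,0,0,0,0,0.6,-0.7,0,0,0,0,0,0.6,-0.84,0,0,0,0,0,0.6,-0.98,0,0,0,0,0,0.6]}}

```text
clock: 8.05
tcp_pos: [0.4749, 0.0438, 0.1879]
orientation: [-0.0, 0.708, 0.707, -0.0]
wrist_force: [-0.2, 0.1, -1.5]
finger_gap: 0.0591
grip_force: 27.3
```

Call:
{"api": "jog_arm", "payload": {"motion": [-0.14,0,0,0,0,0,0.6,-0.28,0,0,0,0,0,0.6,-0.42,0,0,0,0,0,0.6,-0.56,0,0,0,0,0,0.6,-0.7,0,0,0,0,0,0.6,-0.84,0,0,0,0,0,0.6,-0.98,0,0,0,0,0,0.6]}}

```text
clock: 8.93
tcp_pos: [0.4744, -0.1519, 0.1879]
orientation: [-0.0, 0.708, 0.707, -0.0]
wrist_force: [0.4, 0.3, -1.5]
finger_gap: 0.0594
grip_force: 27.3
```

Call:
{"api": "jog_arm", "payload": {"motion": [-0.14,0,0,0,0,0,0.6,-0.28,0,0,0,0,0,0.6,-0.4,0,0,0,0,0,0.6,-0.47,0,0,0,0,0,0.6,-0.5,0,0,0,0,0,0.6,-0.5,0,0.1,0,0,0,0.6,-0.5,0,0.25,0,0,0,0.6,-0.5,0,0.4,0,0,0,0.6,-0.5,0,0.55,0,0,0,0.6,-0.5,0,0.65,0,0,0,0.6,-0.5,0,0.7,0,0,0,0.6,-0.5,0,0.7,0,0,0,0.6]}}

```text
clock: 10.42
tcp_pos: [0.4753, -0.2495, 0.048]
orientation: [-0.001, 0.707, 0.707, -0.0]
wrist_force: [-0.0, -0.2, 0.3]
finger_gap: 0.0593
grip_force: 27.4
```

```bash
python3 - <<'E'
from h import *
snap('scene','s6');snap('top','t6');s=env.get_state();print(s['tcp_pos'],s['joint_pos'].round(2))
s=cv2.imread('pics/s6.png')[150:300,340:500];t=cv2.imread('pics/t6.png')[150:290,320:460]
cv2.imwrite('pics/v6.png',np.hstack([cv2.resize(s,(427,400)),cv2.resize(t,(372,372))[:].repeat(1,0) if 0 else cv2.resize(t,(372,400))]))
E
```

```text
[ 0.47619011 -0.25026164  0.04910688] [-0.63  0.33 -0.3   0.94  0.    0.94]
```

View pics/v6.png

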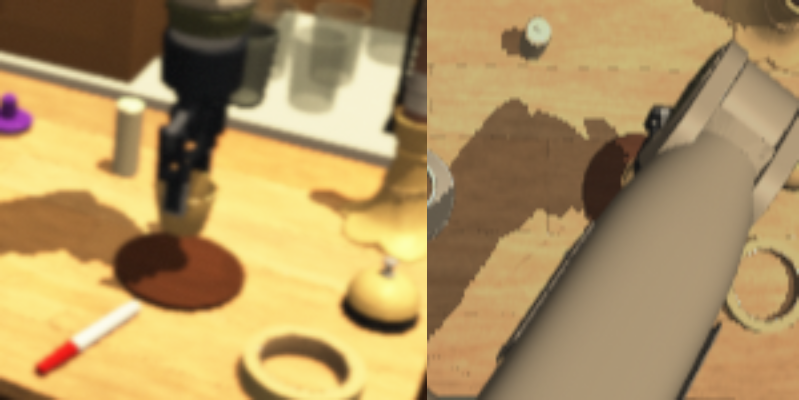

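Call:
{"api": "jog_arm", "payload": {"motion": [0,0,0.06,0,0,0,0.6,0,0,0.12,0,0,0,0.6,0,0,0.18,0,0,0,0.6,0,0,0.21,0,0,0,0.6,0,0,0.225,0,0,0,0.6,0,0,0.235,0,0,0,0.6,0,0,0.24,0,0,0,0.6,0,0,0.24,0,0,0,0.6]}}

```text
clock: 11.52
tcp_pos: [0.4758, -0.2506, 0.0013]
orientation: [0.001, 0.707, 0.707, -0.0]
wrist_force: [-2.7, -1.0, 5.3]
finger_gap: 0.0599
grip_force: 27.7
```

Contact (5 N upward). Release and rise.

Call:
{"api": "jog_arm", "payload": {"motion": [0,0,0,0,0,0,0.75,0,0,0,0,0,0,0.85,0,0,0,0,0,0,1,0,0,0,0,0,0,1,0,0,0,0,0,0,1,0,0,-0.1,0,0,0,1,0,0,-0.25,0,0,0,1,0,0,-0.45,0,0,0,1,0,0,-0.65,0,0,0,1,0,0,-0.85,0,0,0,1,0,0,-0.9,0,0,0,1,0,0,-0.9,0,0,0,1]}}

```text
clock: 13.02
tcp_pos: [0.4759, -0.2502, 0.1804]
orientation: [0.0, 0.707, 0.707, 0.0]
wrist_force: [-0.8, 0.2, 0.1]
finger_gap: 0.0852
grip_force: 0.0
```

Call:
{"api": "jog_arm", "payload": {"motion": [0.1,0.13,0,0,0,0,1,0.25,0.32,0,0,0,0,1,0.4,0.51,0,0,0,0,1,0.54,0.7,0,0,0,0,1,0.62,0.804,0,0,0,0,1,0.62,0.804,0,0,0,0,1,0.62,0.804,0,0,0,0,1]}}

```text
clock: 13.9
tcp_pos: [0.6352, -0.1261, 0.1785]
orientation: [-0.001, 0.707, 0.707, -0.001]
wrist_force: [-0.4, -1.0, -0.8]
finger_gap: 0.0852
grip_force: 0.0
```

```bash
python3 - <<'E'
from h import *
snap('top','t7');snap('scene','s7')
print(env.get_state()['tcp_pos'])
s=cv2.imread('pics/s7.png')[130:300,340:500]
overlay('top','t7','v7',[(.4757,-.25,.012,.13),(.4757,-.25,.058,.063),(.4757,-.25,.014,.04),(.4610,.0178,.155,.056)],(300,140,140,110),3.6)
t=cv2.imread('pics/v7.png');cv2.imwrite('pics/v7.png',np.hstack([cv2.resize(s,(290,396)),t]))
E
```

```text
[ 0.63533866 -0.12675723  0.17961608]
```

View pics/v7.png

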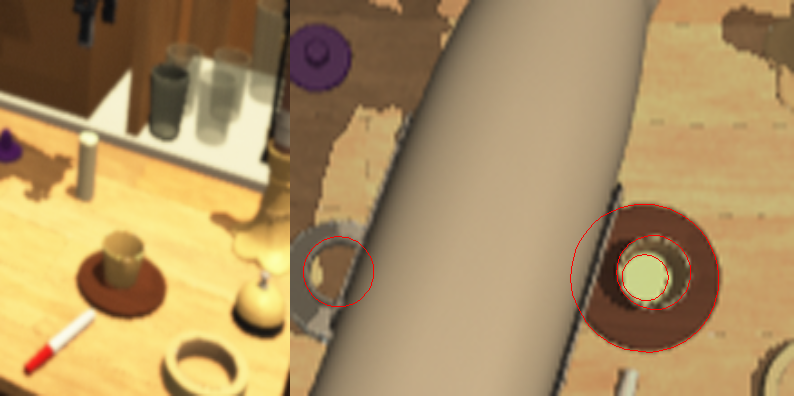

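Scene crop: cup upright on the foot at (123,260). In the top crop the cup floor (646,277) falls on the predicted ring, so it is centred. Now the candle.

Call:
{"api": "jog_arm", "payload": {"motion": [0.004,0.006,0.1,0,0,0,1,0.004,0.006,0.25,0,0,0,1,0.004,0.006,0.4,0,0,0,1,0.004,0.006,0.55,0,0,0,1,0.004,0.006,0.68,0,0,0,1,0.004,0.006,0.76,0,0,0,1,0.004,0.006,0.783,0,0,0,1,0.004,0.006,0.783,0,0,0,1]}}

```text
clock: 15.0
tcp_pos: [0.6379, -0.1256, 0.0242]
orientation: [0.0, 0.707, 0.707, 0.0]
wrist_force: [0.7, -0.8, 0.6]
finger_gap: 0.0852
grip_force: 0.0
```

Call:
{"api": "jog_arm", "payload": {"motion": [0,0,0,0,0,0,0.7,0,0,0,0,0,0,0.5,0,0,0,0,0,0,0.3,0,0,0,0,0,0,0.3,0,0,0,0,0,0,0.3,0,0,0,0,0,0,0.3,0,0,0,0,0,0,0.3,0,0,0,0,0,0,0.3], "newtons": 25}}

```text
clock: 16.0
tcp_pos: [0.6382, -0.1254, 0.0243]
orientation: [0.001, 0.707, 0.707, 0.0]
wrist_force: [1.0, 0.3, 5.9]
finger_gap: 0.0313
grip_force: 25.3
```

```bash
python3 - <<'E'
from h import *
snap('scene','s8');print(env.get_state()['tcp_pos'])
overlay('scene','s8','v8',[(.6368,-.1257,.044,.032),(.6368,-.1257,.09,.032)],(350,140,80,100),5)
E
```

```text
[ 0.63822045 -0.12542048  0.02434016]
```

View pics/v8.png

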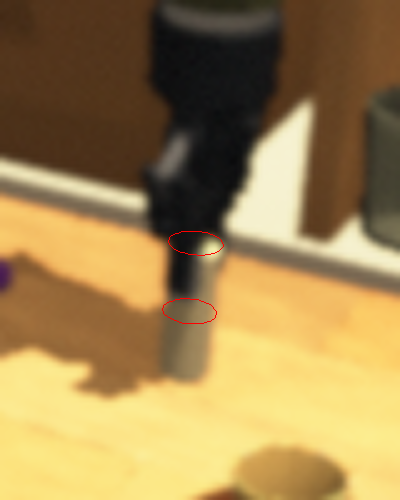

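Call:
{"api": "jog_arm", "payload": {"motion": [0,0,-0.05,0,0,0,0.3,0,0,-0.15,0,0,0,0.3,0,0,-0.3,0,0,0,0.3,0,0,-0.45,0,0,0,0.3,-0.1,-0.13,-0.5,0,0,0,0.3,-0.2,-0.26,-0.5,0,0,0,0.3,-0.3,-0.39,-0.5,0,0,0,0.3,-0.4,-0.52,-0.5,0,0,0,0.3,-0.5,-0.65,-0.5,0,0,0,0.3,-0.58,-0.76,-0.5,0,0,0,0.3,-0.622,-0.812,-0.5,0,0,0,0.3,-0.622,-0.812,-0.5,0,0,0,0.3]}}

```text
clock: 17.55
tcp_pos: [0.475, -0.2499, 0.1238]
orientation: [-0.0, 0.708, 0.707, 0.0]
wrist_force: [1.1, -0.6, 0.1]
finger_gap: 0.0313
grip_force: 25.0
```

Call:
{"api": "jog_arm", "payload": {"motion": [0,0,0,0,0,0,0.3,0,0,0,0,0,0,0.3]}}

```text
clock: 17.8
tcp_pos: [0.4759, -0.2491, 0.1236]
orientation: [-0.0, 0.707, 0.708, 0.0]
wrist_force: [0.2, -0.2, 0.2]
finger_gap: 0.0311
grip_force: 25.0
```

```bash
python3 - <<'E'
from h import *
snap('scene','s9')
for i in range(3): print(env.get_state()['tcp_pos'])
z=.114
overlay('scene','s9','v9',[(.4757,-.25,z,.032),(.4757,-.25,.058,.063),(.4757,-.25,.012,.13)],(360,120,100,160),3.6)
E
```

```text
[ 0.47585197 -0.24913777  0.12357281]
[ 0.47585197 -0.24913777  0.12357281]
[ 0.47585197 -0.24913777  0.12357281]
```

View pics/v9.png

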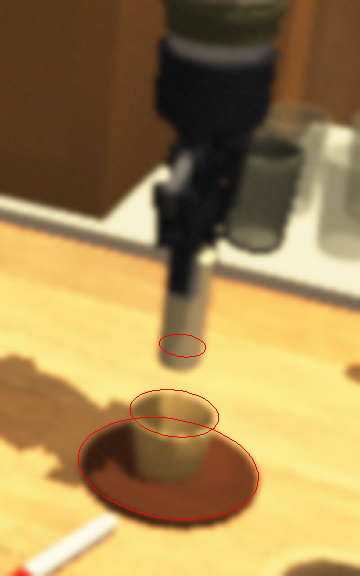

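Candle hangs above the cup, its bottom at (181,360) in the crop, over the rim centre (174,413). Lower it.

Call:
{"api": "jog_arm", "payload": {"motion": [-0.003,0,0.07,0,0,0,0.3,-0.003,0,0.15,0,0,0,0.3,-0.003,0,0.23,0,0,0,0.3,-0.003,0,0.31,0,0,0,0.3,-0.003,0,0.37,0,0,0,0.3,-0.003,0,0.4,0,0,0,0.3,-0.003,0,0.415,0,0,0,0.3,-0.003,0,0.42,0,0,0,0.3]}}

```text
clock: 18.85
tcp_pos: [0.4755, -0.2504, 0.0399]
orientation: [0.0, 0.707, 0.707, 0.0]
wrist_force: [-0.7, 0.0, -0.6]
finger_gap: 0.0308
grip_force: 25.0
```

Call:
{"api": "jog_arm", "payload": {"motion": [0,0,0.004,0,0,0,0.3,0,0,0.006,0,0,0,0.3,0,0,0.006,0,0,0,0.3]}}

```text
clock: 19.23
tcp_pos: [0.4754, -0.2503, 0.0386]
orientation: [0.0, 0.707, 0.707, 0.0]
wrist_force: [0.4, 0.6, -0.9]
finger_gap: 0.0315
grip_force: 25.0
```

Call:
{"api": "jog_arm", "payload": {"motion": [0,0,0.005,0,0,0,0.3,0,0,0.009,0,0,0,0.3,0,0,0.009,0,0,0,0.3]}}

```text
clock: 19.6
tcp_pos: [0.4756, -0.2507, 0.0385]
orientation: [0.001, 0.707, 0.707, -0.0]
wrist_force: [-2.6, 1.6, 12.5]
finger_gap: 0.0308
grip_force: 26.1
```

Call:
{"api": "jog_arm", "payload": {"motion": [0,0,-0.004,0,0,0,0.3,0,0,-0.004,0,0,0,0.5,0,0,-0.004,0,0,0,0.8,0,0,-0.004,0,0,0,1,0,0,-0.004,0,0,0,1,0,0,-0.08,0,0,0,1,0,0,-0.2,0,0,0,1,0,0,-0.4,0,0,0,1,0,0,-0.6,0,0,0,1,0,0,-0.8,0,0,0,1,0,0,-0.9,0,0,0,1,0,0,-0.9,0,0,0,1]}}

```text
clock: 21.1
tcp_pos: [0.4764, -0.2511, 0.2194]
orientation: [0.002, 0.707, 0.707, 0.0]
wrist_force: [-0.3, 0.6, -0.0]
finger_gap: 0.0858
grip_force: 0.0
```

Call:
{"api": "jog_arm", "payload": {"motion": [0.1,0,0,0,0,0,1,0.3,0,0,0,0,0,1,0.55,-0.03,0,0,0,0,1,0.8,-0.05,0,0,0,0,1,1,-0.077,0,0,0,0,1,1,-0.077,0,0,0,0,1]}}

```text
clock: 21.85
tcp_pos: [0.4579, -0.0468, 0.2156]
orientation: [-0.001, 0.705, 0.709, -0.0]
wrist_force: [0.1, 0.3, 0.1]
finger_gap: 0.0853
grip_force: 0.0
```

Call:
{"api": "jog_arm", "payload": {"motion": [0.15,0,0,0,0,0,1,0.34,0,0,0,0,0,1,0.345,0,0,0,0,0,1,0.345,0,0,0,0,0,1]}}

```text
clock: 22.35
tcp_pos: [0.4595, 0.0185, 0.2161]
orientation: [-0.0, 0.707, 0.707, -0.0]
wrist_force: [-0.0, 0.4, 0.6]
finger_gap: 0.0853
grip_force: 0.0
```

```bash
python3 - <<'E'
from h import *
snap('scene','s10');snap('top','t10');print(env.get_state()['tcp_pos'])
overlay('top','t10','a',[(.4757,-.25,.104,.032),(.4757,-.25,.058,.063)],(360,180,80,70),4.8)
overlay('scene','s10','b',[(.4757,-.25,.104,.032),(.461,.0178,.155,.056),(.461,.0178,0,.098)],(270,130,160,140),2.5)
a=cv2.imread('pics/a.png');b=cv2.imread('pics/b.png');h=min(a.shape[0],b.shape[0]);cv2.imwrite('pics/v10.png',np.hstack([a[:h],b[:h]]))
E
```

```text
[0.45976024 0.01794397 0.21632556]
```

View pics/v10.png

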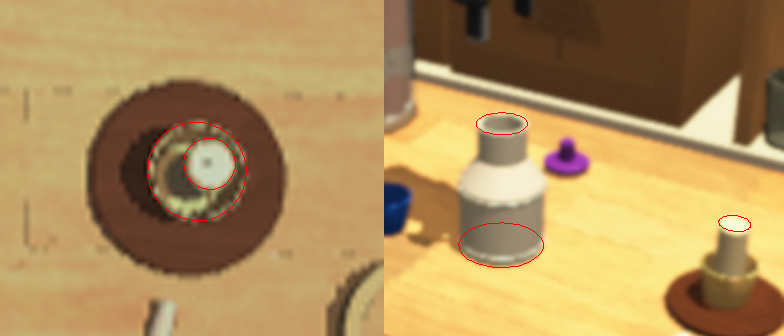

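Top crop: candle top (210,164) and cup rim sit on their rings. Scene crop: the shade neck (501,124) is on its ring. Descend on the neck.

Call:
{"api": "jog_arm", "payload": {"motion": [0,0.006,0.08,0,0,0,1,0,0.006,0.2,0,0,0,1,0,0.006,0.32,0,0,0,1,0,0.006,0.44,0,0,0,1,0,0.006,0.54,0,0,0,1,0,0.006,0.6,0,0,0,1,0,0.006,0.62,0,0,0,1,0,0.006,0.62,0,0,0,1]}}

```text
clock: 23.45
tcp_pos: [0.4613, 0.0185, 0.0929]
orientation: [0.0, 0.707, 0.707, 0.0]
wrist_force: [-0.6, 0.5, -0.7]
finger_gap: 0.0853
grip_force: 0.0
```

Call:
{"api": "jog_arm", "payload": {"motion": [0,0,0,0,0,0,0.8,0,0,0,0,0,0,0.7,0,0,0,0,0,0,0.6,0,0,0,0,0,0,0.55,0,0,0,0,0,0,0.55,0,0,0,0,0,0,0.55,0,0,0,0,0,0,0.55], "newtons": 45}}

```text
clock: 24.32
tcp_pos: [0.4622, 0.0186, 0.0941]
orientation: [0.001, 0.707, 0.707, 0.001]
wrist_force: [-0.6, -0.2, 7.6]
finger_gap: 0.0582
grip_force: 46.5
```

Call:
{"api": "jog_arm", "payload": {"motion": [0,0,0,0,0,0,0.8,0,0,0,0,0,0,0.8,0,0,-0.03,0,0,0,0.8,0,0,-0.05,0,0,0,0.8,0,0,-0.05,0,0,0,0.7,0,0,-0.05,0,0,0,0.6,0,0,-0.05,0,0,0,0.55,0,0,-0.05,0,0,0,0.55,0,0,-0.05,0,0,0,0.55,0,0,-0.05,0,0,0,0.55]}}

```text
clock: 25.58
tcp_pos: [0.4624, 0.0186, 0.104]
orientation: [0.001, 0.707, 0.707, 0.001]
wrist_force: [0.1, -0.4, 7.9]
finger_gap: 0.0559
grip_force: 46.0
```

Now the gap is 55.9 mm, the neck's true width (before, the tips sat on the shoulder). Lift gently.

Call:
{"api": "jog_arm", "payload": {"motion": [0,0,-0.01,0,0,0,0.55,0,0,-0.03,0,0,0,0.55,0,0,-0.06,0,0,0,0.55,0,0,-0.11,0,0,0,0.55,0,0,-0.18,0,0,0,0.55,0,0,-0.27,0,0,0,0.55,0,0,-0.36,0,0,0,0.55,0,0,-0.46,0,0,0,0.55,0,0,-0.56,0,0,0,0.55,0,0,-0.65,0,0,0,0.55,0,0,-0.7,0,0,0,0.55,0,0,-0.7,0,0,0,0.55]}}

```text
clock: 27.08
tcp_pos: [0.4616, 0.0187, 0.2436]
orientation: [0.001, 0.707, 0.707, 0.001]
wrist_force: [-0.7, 0.0, -2.8]
finger_gap: 0.0558
grip_force: 47.5
```

Call:
{"api": "jog_arm", "payload": {"motion": [-0.03,0,0,0,0,0,0.55,-0.09,0,0,0,0,0,0.55,-0.17,0.01,0,0,0,0,0.55,-0.26,0.02,0,0,0,0,0.55,-0.35,0.03,0,0,0,0,0.55,-0.44,0.04,0,0,0,0,0.55,-0.53,0.05,0,0,0,0,0.55,-0.62,0.06,0,0,0,0,0.55,-0.71,0.07,0,0,0,0,0.55,-0.8,0.07,0,0,0,0,0.55,-0.89,0.07,0,0,0,0,0.55,-0.98,0.07,0,0,0,0,0.55]}}

```text
clock: 28.58
tcp_pos: [0.475, -0.1784, 0.2427]
orientation: [-0.0, 0.707, 0.707, 0.0]
wrist_force: [-0.2, -0.5, -3.0]
finger_gap: 0.0555
grip_force: 47.5
```

Call:
{"api": "jog_arm", "payload": {"motion": [-0.09,0,0,0,0,0,0.55,-0.18,0,0,0,0,0,0.55,-0.26,0,0,0,0,0,0.55,-0.32,0,0,0,0,0,0.55,-0.355,0,0,0,0,0,0.55,-0.362,0,0,0,0,0,0.55,-0.362,0,0,0,0,0,0.55,-0.362,0,0,0,0,0,0.55]}}

```text
clock: 29.58
tcp_pos: [0.4751, -0.2492, 0.2428]
orientation: [-0.0, 0.707, 0.707, 0.0]
wrist_force: [0.8, -0.2, -2.9]
finger_gap: 0.0557
grip_force: 47.5
```

```bash
python3 - <<'E'
from h import *
snap('scene','s11');s=env.get_state();print(s['tcp_pos'],s['wrist_force'])
im=cv2.imread('pics/s11.png')
# white-grey shade mask edges at rows above the candle; compare with predicted ring extent
r=proj('scene',ring(.4757,-.25,.139,.098));print('pred body bottom',r.min(0),r.max(0))
r=proj('scene',ring(.4757,-.25,.2,.098));print('pred body at .2',r.min(0),r.max(0))
hsv=cv2.cvtColor(im,cv2.COLOR_BGR2HSV).astype(int)
for v in range(150,215,5):
    row=hsv[v,365:455];print(v,' '.join(f'{a}/{b}' for a,b in zip(row[::6,1],row[::6,2])))
E
```

```text
[ 0.47510214 -0.24921441  0.2428058 ] [-0.67788712 -0.27349601 -1.43213058]
pred body bottom [391.48534381 197.64918296] [431.28309372 216.70922253]
pred body at .2 [393.60187766 176.36457989] [434.52229897 194.14731145]
150 171/85 170/84 167/84 171/82 172/86 176/94 174/91 78/118 13/19 59/99 70/105 90/168 133/121 132/114 150/114
155 175/83 172/83 169/83 171/82 171/85 170/93 174/91 71/94 26/29 66/127 65/162 125/104 111/122 112/121 76/167
160 172/83 175/83 173/84 169/80 172/86 176/90 172/89 70/98 66/104 72/146 70/157 67/57 74/45 76/111 69/173
165 167/78 176/77 178/79 168/79 171/88 174/88 149/89 70/102 68/108 69/147 68/157 72/92 74/79 74/86 69/162
170 172/77 170/75 172/77 167/78 173/87 164/87 70/134 69/141 63/221 55/235 44/246 64/215 71/68 72/124 68/173
175 94/146 157/81 167/75 168/76 175/86 79/119 70/139 66/201 46/242 39/247 38/248 39/248 69/67 70/172 65/183
180 82/130 71/187 56/234 79/183 87/170 70/168 71/148 51/238 44/244 40/247 38/248 37/248 64/107 52/234 69/169
185 144/247 148/237 119/157 84/124 76/161 71/97 66/119 51/191 57/211 58/227 56/224 50/210 76/87 38/247 68/172
190 145/248 144/248 146/246 147/244 149/238 71/100 69/104 69/107 69/125 69/133 69/152 69/155 51/236 38/246 58/229
195 141/248 146/247 143/248 146/246 146/247 68/98 69/103 70/116 71/137 69/148 69/156 69/155 48/239 39/246 39/246
200 128/252 129/252 136/250 146/246 145/246 70/99 69/107 73/125 71/140 72/149 67/156 82/161 116/152 85/123 76/157
205 122/252 129/252 131/252 123/252 130/252 66/105 70/110 70/127 70/142 70/150 70/154 74/200 149/251 149/251 157/244
210 125/252 123/252 131/252 131/252 126/252 121/168 54/183 64/136 69/144 69/152 66/171 121/240 146/252 147/252 147/252
```

The shade's edges (columns about 393–433, lower rim about row 214) match the prediction. Lower it.

Call:
{"api": "jog_arm", "payload": {"motion": [-0.003,0.003,0.04,0,0,0,0.55,-0.003,0.003,0.1,0,0,0,0.55,-0.003,0.003,0.17,0,0,0,0.55,-0.003,0.003,0.24,0,0,0,0.55,-0.003,0.003,0.31,0,0,0,0.55,-0.003,0.003,0.38,0,0,0,0.55,-0.003,0.003,0.45,0,0,0,0.55,-0.003,0.003,0.51,0,0,0,0.55,-0.003,0.003,0.56,0,0,0,0.55,-0.003,0.003,0.595,0,0,0,0.55,-0.003,0.003,0.61,0,0,0,0.55,-0.003,0.003,0.615,0,0,0,0.55]}}

```text
clock: 31.12
tcp_pos: [0.4758, -0.2503, 0.1198]
orientation: [0.0, 0.707, 0.707, 0.0]
wrist_force: [0.2, -0.3, -2.0]
finger_gap: 0.0554
grip_force: 47.5
```

Call:
{"api": "jog_arm", "payload": {"motion": [0,0,0.004,0,0,0,0.55,0,0,0.008,0,0,0,0.55,0,0,0.012,0,0,0,0.55,0,0,0.015,0,0,0,0.55,0,0,0.015,0,0,0,0.55]}}

```text
clock: 31.75
tcp_pos: [0.4756, -0.2502, 0.1166]
orientation: [-0.0, 0.707, 0.707, 0.0]
wrist_force: [-0.1, 0.8, -1.6]
finger_gap: 0.0557
grip_force: 47.5
```

Call:
{"api": "jog_arm", "payload": {"motion": [0,0,0.003,0,0,0,0.55,0,0,0.005,0,0,0,0.55,0,0,0.007,0,0,0,0.55,0,0,0.007,0,0,0,0.55]}}

```text
clock: 32.25
tcp_pos: [0.4759, -0.2504, 0.1161]
orientation: [0.001, 0.707, 0.707, 0.0]
wrist_force: [-0.9, 0.3, 5.3]
finger_gap: 0.0554
grip_force: 48.6
```

Standing (force changed from −2 to +5 N). Release, rise.

Call:
{"api": "jog_arm", "payload": {"motion": [0,0,0,0,0,0,0.67,0,0,0,0,0,0,0.72,0,0,0,0,0,0,0.85,0,0,0,0,0,0,1,0,0,0,0,0,0,1,0,0,-0.05,0,0,0,1,0,0,-0.15,0,0,0,1,0,0,-0.3,0,0,0,1,0,0,-0.45,0,0,0,1,0,0,-0.58,0,0,0,1,0,0,-0.6,0,0,0,1,0,0,-0.6,0,0,0,1]}}

```text
clock: 33.75
tcp_pos: [0.4756, -0.2503, 0.2351]
orientation: [0.0, 0.707, 0.707, 0.0]
wrist_force: [0.2, -0.1, -0.5]
finger_gap: 0.0852
grip_force: 0.0
```

Call:
{"api": "jog_arm", "payload": {"motion": [0.1,0.05,0,0,0,0,1,0.3,0.15,0,0,0,0,1,0.5,0.25,0,0,0,0,1,0.7,0.35,0,0,0,0,1,0.9,0.45,0,0,0,0,1,0.98,0.475,0,0,0,0,1]}}

```text
clock: 34.5
tcp_pos: [0.5706, -0.0521, 0.2335]
orientation: [-0.001, 0.706, 0.708, -0.001]
wrist_force: [0.1, 0.3, 0.3]
finger_gap: 0.0854
grip_force: 0.0
```

Call:
{"api": "jog_arm", "payload": {"motion": [0.2,0.1,0,0,0,0,1,0.4,0.2,0,0,0,0,1,0.6,0.3,0,0,0,0,1,0.8,0.4,0,0,0,0,1,0.965,0.47,0,0,0,0,1,0.965,0.47,0,0,0,0,1,0.965,0.47,0,0,0,0,1,0.965,0.47,0,0,0,0,1]}}

```text
clock: 35.5
tcp_pos: [0.6643, 0.1373, 0.2353]
orientation: [-0.0, 0.708, 0.707, -0.0]
wrist_force: [0.6, 0.6, 0.1]
finger_gap: 0.0852
grip_force: 0.0
```

```bash
python3 - <<'E'
from h import *
snap('scene','s12');im=snap('top','t12');print(env.get_state()['tcp_pos'])
im=cv2.imread('pics/t12.png');g=cv2.cvtColor(im,cv2.COLOR_BGR2HSV)
# neck rim: bright ring on dark
u,v=proj('top',[(.4757,-.25,.167)])[0];print('pred neck',u,v)
m=((g[...,1]<80)).astype(np.uint8);m2=np.zeros_like(m);r=24;U,V=int(u),int(v);m2[V-r:V+r,U-r:U+r]=m[V-r:V+r,U-r:U+r]
c=max(cv2.findContours(m2,cv2.RETR_EXTERNAL,cv2.CHAIN_APPROX_NONE)[0],key=cv2.contourArea)
print('contour',cv2.boundingRect(c),cv2.minEnclosingCircle(c))
for z,d in((.097,.098),(.012,.098),(.167,.056)):
    q=proj('top',ring(.4757,-.25,z,d));print(z,q.min(0).round(1),q.max(0).round(1))
print('cap at pic0:',ray('top',276.2,155.1,.014))
overlay('top','t12','v12',[(.4757,-.25,.167,.056),(.4757,-.25,.167,.048),(.4757,-.25,.097,.098),(.6649,.139,.016,.062)],(255,135,190,120),4.1)
E
```

```text
[0.66447759 0.13743863 0.23561473]
pred neck 406.99646035291227 211.26540013390598
contour (384, 198, 36, 35) ((401.6400146484375, 215.36000061035156), 18.372333526611328)
0.097 [386.4 197.6] [419.1 230.2]
0.012 [382.6 201.3] [413.6 232.2]
0.167 [397.2 201.5] [416.8 221. ]
cap at pic0: [0.66456749 0.13892036 0.014     ]
```

View pics/v12.png

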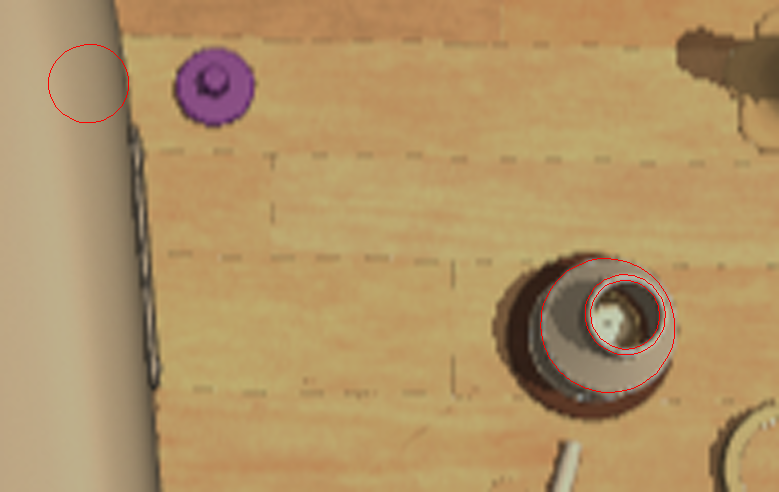

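Top crop: the shade neck (626,314) and shoulder sit on the predicted rings with the candle visible inside, so it is centred. Next the cap: fingers half open, I feel down to the disc, then back off and close.

Call:
{"api": "jog_arm", "payload": {"motion": [0.008,0.002,0.1,0,0,0,0.8,0.008,0.002,0.25,0,0,0,0.6,0.008,0.002,0.4,0,0,0,0.5,0.008,0.002,0.55,0,0,0,0.5,0.008,0.002,0.7,0,0,0,0.5,0.008,0.002,0.82,0,0,0,0.5,0.008,0.002,0.92,0,0,0,0.5,0.008,0.002,0.98,0,0,0,0.5,0.008,0.002,1,0,0,0,0.5,0.008,0.002,1,0,0,0,0.5]}}

```text
clock: 36.85
tcp_pos: [0.6654, 0.1402, 0.0358]
orientation: [0.0, 0.707, 0.707, 0.0]
wrist_force: [-0.8, -0.4, 0.1]
finger_gap: 0.0431
grip_force: 0.0
```

Call:
{"api": "jog_arm", "payload": {"motion": [0,0,0.03,0,0,0,0.5,0,0,0.05,0,0,0,0.5,0,0,0.07,0,0,0,0.5,0,0,0.08,0,0,0,0.5,0,0,0.08,0,0,0,0.5]}}

```text
clock: 37.48
tcp_pos: [0.6649, 0.1403, 0.0191]
orientation: [-0.0, 0.707, 0.707, -0.0]
wrist_force: [0.1, -0.8, 0.5]
finger_gap: 0.0428
grip_force: 0.0
```

Call:
{"api": "jog_arm", "payload": {"motion": [0,0,0.015,0,0,0,0.5,0,0,0.03,0,0,0,0.5,0,0,0.04,0,0,0,0.5,0,0,0.04,0,0,0,0.5]}}

```text
clock: 37.98
tcp_pos: [0.6649, 0.1403, 0.011]
orientation: [-0.0, 0.707, 0.707, -0.0]
wrist_force: [0.0, -0.2, 0.9]
finger_gap: 0.0425
grip_force: 0.0
```

Call:
{"api": "jog_arm", "payload": {"motion": [0,0,0.01,0,0,0,0.5,0,0,0.02,0,0,0,0.5,0,0,0.02,0,0,0,0.5]}}

```text
clock: 38.35
tcp_pos: [0.6649, 0.1403, 0.007]
orientation: [-0.0, 0.707, 0.707, -0.0]
wrist_force: [-0.0, -0.6, 1.1]
finger_gap: 0.0425
grip_force: 0.0
```

Call:
{"api": "jog_arm", "payload": {"motion": [0,0,0,0,0,0,0.4,0,0,0,0,0,0,0.3,0,0,0,0,0,0,0.2,0,0,0,0,0,0,0.2,0,0,0,0,0,0,0.2,0,0,0,0,0,0,0.2], "newtons": 25}}

```text
clock: 39.1
tcp_pos: [0.6651, 0.1404, 0.0073]
orientation: [-0.0, 0.707, 0.707, 0.0]
wrist_force: [0.5, 0.3, 0.3]
finger_gap: 0.0169
grip_force: 0.0
```

```bash
python3 - <<'E'
from h import *
snap('scene','s13');im=cv2.imread('pics/s13.png')
for z in(.008,.016,.026,.036,.044,.06):print(z,proj('scene',[(.6647,.139,z),(.6647-.02,.139,z)]).round(1).tolist())
g=cv2.cvtColor(im,cv2.COLOR_BGR2GRAY)
print(g[160:215:2,306:346:2])
E
```

```text
0.008 [[317.0, 188.2], [313.9, 190.5]]
0.016 [[317.0, 186.1], [313.9, 188.3]]
0.026 [[317.0, 183.4], [313.9, 185.6]]
0.036 [[317.0, 180.7], [313.9, 182.9]]
0.044 [[317.0, 178.5], [313.9, 180.8]]
0.06 [[317.1, 174.2], [313.9, 176.4]]
[[ 38  34  24  29  21  15  15  17  13  20  29  48  51  54  51  52  52  52
   53  53]
 [ 58  24  17  20  31  25  19  17  14  20  35  52  52  52  51  52  51  52
   54  54]
 [ 68  20  16  27 114  89  18  18  25  53  51  53  52  51  51  52  53  52
   52  53]
 [ 80  22  21  24  76  59  16  21  98 185 160 133  91  69  59  54  52  51
   51  51]
 [152  79  41  23  22  21  16  29 110 184 208 217 211 201 166 134  96  71
   59  53]
 [200 186 163  83  20  24  31  26  78 108 115 136 159 183 207 215 213 201
  166 134]
 [203 201 193 115  25  38  56  30 101 141 124 108 106 108 114 132 156 183
  207 215]
 [193 202 198 122  23  42  61  34 140 196 192 177 153 133 117 108 105 107
  114 133]
 [116 146 177 119  25  43  65  42 140 190 192 193 193 189 181 171 151 133
  119 109]
 [103 107 134  89  31  48 113 143 179 192 191 190 192 191 193 194 196 193
  186 178]
 [103 102 101  92
[... 813 characters left out ...]
  73  74
   86  89]
 [220 220 219 220 220 218 219 218 218 217 221 223 222 217 200 168 136 106
   99 104]
 [218 219 220 220 220 220 218 215 215 213 213 218 217 218 220 217 209 199
  198 199]
 [215 216 215 215 216 217 218 216 213 213 213 215 214 214 216 216 214 215
  219 221]
 [217 216 216 213 214 214 213 214 214 215 215 214 213 212 213 213 213 213
  216 216]
 [219 218 218 217 218 217 214 213 213 216 215 215 214 215 214 213 214 214
  215 215]
 [214 214 215 217 219 221 221 220 218 217 217 218 217 215 216 215 214 214
  216 215]
 [217 219 215 212 209 214 217 220 222 220 218 219 220 220 219 220 221 219
  217 218]
 [219 219 219 218 219 217 217 213 212 213 218 220 222 221 221 222 222 218
  219 221]]
```

The tips closed above the knob: the finger ends at about row 177, so z≈0.048. The tips thus lie about 40 mm above the reported TCP. I reopen to half and feel further down.

Call:
{"api": "jog_arm", "payload": {"motion": [0,0,0,0,0,0,0.5,0,0,0,0,0,0,0.5,0,0,0,0,0,0,0.5,0,0,0.03,0,0,0,0.5,0,0,0.05,0,0,0,0.5,0,0,0.07,0,0,0,0.5,0,0,0.07,0,0,0,0.5]}}

```text
clock: 40.02
tcp_pos: [0.6646, 0.1403, -0.0073]
orientation: [-0.0, 0.707, 0.707, -0.0]
wrist_force: [0.1, -0.3, 0.4]
finger_gap: 0.0425
grip_force: 0.0
```

Call:
{"api": "jog_arm", "payload": {"motion": [0,0,0.015,0,0,0,0.5,0,0,0.025,0,0,0,0.5,0,0,0.035,0,0,0,0.5,0,0,0.035,0,0,0,0.5]}}

```text
clock: 40.52
tcp_pos: [0.6649, 0.1403, -0.0139]
orientation: [-0.0, 0.707, 0.707, -0.0]
wrist_force: [0.5, -0.2, -0.0]
finger_gap: 0.0429
grip_force: 0.0
```

Call:
{"api": "jog_arm", "payload": {"motion": [0,0,0,0,0,0,0.4,0,0,0,0,0,0,0.3,0,0,0,0,0,0,0.2,0,0,0,0,0,0,0.2,0,0,0,0,0,0,0.2,0,0,0,0,0,0,0.2], "newtons": 30}}

```text
clock: 41.28
tcp_pos: [0.6652, 0.1404, -0.0134]
orientation: [0.0, 0.707, 0.707, 0.0]
wrist_force: [-0.1, -0.6, 2.5]
finger_gap: 0.0206
grip_force: 29.6
```

Cap gripped by the knob. Lift and carry.

Call:
{"api": "jog_arm", "payload": {"motion": [0,0,-0.02,0,0,0,0.2,0,0,-0.06,0,0,0,0.2,0,0,-0.13,0,0,0,0.2,0,0,-0.23,0,0,0,0.2,0,0,-0.34,0,0,0,0.2,0,0,-0.46,0,0,0,0.2,0,0,-0.58,0,0,0,0.2,0,0,-0.7,0,0,0,0.2,0,0,-0.82,0,0,0,0.2,0,0,-0.93,0,0,0,0.2,0,0,-1,0,0,0,0.2,0,0,-1,0,0,0,0.2]}}

```text
clock: 42.78
tcp_pos: [0.6659, 0.1404, 0.188]
orientation: [0.001, 0.707, 0.707, 0.001]
wrist_force: [0.2, 0.1, -1.1]
finger_gap: 0.0208
grip_force: 29.4
```

Call:
{"api": "jog_arm", "payload": {"motion": [-0.05,-0.02,0,0,0,0,0.2,-0.13,-0.06,0,0,0,0,0.2,-0.22,-0.11,0,0,0,0,0.2,-0.31,-0.15,0,0,0,0,0.2,-0.4,-0.2,0,0,0,0,0.2,-0.49,-0.24,0,0,0,0,0.2,-0.58,-0.28,0,0,0,0,0.2,-0.67,-0.33,0,0,0,0,0.2,-0.76,-0.37,0,0,0,0,0.2,-0.85,-0.41,0,0,0,0,0.2,-0.94,-0.46,0,0,0,0,0.2,-0.98,-0.48,0,0,0,0,0.2]}}

```text
clock: 44.28
tcp_pos: [0.5684, -0.0569, 0.1864]
orientation: [-0.0, 0.708, 0.707, 0.0]
wrist_force: [-0.4, 0.3, -0.7]
finger_gap: 0.0205
grip_force: 29.4
```

Call:
{"api": "jog_arm", "payload": {"motion": [-0.08,-0.04,0,0,0,0,0.2,-0.17,-0.08,0,0,0,0,0.2,-0.26,-0.13,0,0,0,0,0.2,-0.35,-0.17,0,0,0,0,0.2,-0.44,-0.21,0,0,0,0,0.2,-0.53,-0.26,0,0,0,0,0.2,-0.62,-0.3,0,0,0,0,0.2,-0.71,-0.34,0,0,0,0,0.2,-0.8,-0.38,0,0,0,0,0.2,-0.89,-0.43,0,0,0,0,0.2,-0.94,-0.46,0,0,0,0,0.2,-0.965,-0.467,0,0,0,0,0.2]}}

```text
clock: 45.78
tcp_pos: [0.4753, -0.2493, 0.1862]
orientation: [-0.0, 0.707, 0.707, 0.0]
wrist_force: [0.3, 0.5, -0.3]
finger_gap: 0.0205
grip_force: 29.4
```

Call:
{"api": "jog_arm", "payload": {"motion": [0,0,0,0,0,0,0.2,0,0,0,0,0,0,0.2,0,0,0,0,0,0,0.2]}}

```text
clock: 46.15
tcp_pos: [0.4759, -0.2482, 0.1863]
orientation: [-0.0, 0.707, 0.707, 0.0]
wrist_force: [-0.1, 0.2, -0.9]
finger_gap: 0.0206
grip_force: 29.4
```

```bash
python3 - <<'E'
from h import *
snap('scene','s14');im=cv2.imread('pics/s14.png')
t=env.get_state()['tcp_pos'];print(t)
zu=t[2]+.0134
for nm,z,d in(('disc top',zu+.016,.062),('disc bot',zu+.008,.062),('plug bot',zu,.036),('neck',.167,.056),('neck low',.14,.056)):
    q=proj('scene',ring(.4757,-.25,z,d));print(nm,q.min(0).round(1),q.max(0).round(1),q.mean(0).round(1))
g=cv2.cvtColor(im,cv2.COLOR_BGR2GRAY)
np.set_printoptions(linewidth=220)
print('cols',np.arange(394,442,2))
for v in range(148,200,2):print(v,g[v,394:442:2])
E
```

```text
[ 0.47587619 -0.24818802  0.18627211]
disc top [401.6 173.7] [427.7 184.7] [414.7 179.1]
disc bot [401.3 176.6] [427.3 187.8] [414.4 182. ]
plug bot [406.4 181.8] [421.4 188.3] [413.9 185. ]
neck [401.  191.7] [424.  202.3] [412.5 196.9]
neck low [400.  201.1] [422.7 212. ] [411.4 206.4]
cols [394 396 398 400 402 404 406 408 410 412 414 416 418 420 422 424 426 428 430 432 434 436 438 440]
148 [ 68  67  67  66  65  47  27  51  62  44  35  28  20  15  17  16  17  48  84  87  88  88  98 102]
150 [ 67  68  66  66  64  50  21  30  33  22  20  23  19  18  18  17  21  56  89 102 102  95  99 100]
152 [ 66  66  66  65  64  50  18  27  31  22  17  21  21  20  22  18  33  73  88  96 100  94 100  99]
154 [ 66  64  65  64  64  49  16  21  25  19  17  20  20  20  20  18  40  82  87  83  95 105 107 106]
156 [ 66  64  65  63  63  51  21  16  18  16  17  19  20  20  17  27  69  81  83  82  83  87 100 103]
158 [65 64 63 64 61 59 30 16 19 20 19 20 20 18 19 38 71 62 62 65 60 64 74 83]
160 [65 64 63 63 63 58 31 18 24 26 21 22 19 21 50 61 60 54 50 48 46 43 43 52]
162 [63 64 62 63 62 58 35 43 28 18 17 24 2
[... 1171 characters left out ...]
214 228 233 229 216 164 136 171 198 209 207 194 173 123 105 108 119 122 120 102 127 230]
188 [109 111 119 133 160 185 212 217 208 191 169 198 224 224 224 161  98  93 107 113 104 101 190 237]
190 [146 132 114 110 106 110 119 132 158 179 206 224 233 237 237 235 223 196 145 145 154 211 234 239]
192 [193 187 178 168 142 120 115 109  94 100 118 137 160 185 213 226 233 236 235 236 237 238 239 239]
194 [194 193 193 192 180 139 111 104  99  98 103 105 116 151 145 135 161 185 213 227 234 237 238 239]
196 [202 198 197 193 164 112  97  97  98  98  97  97  98 125 187 153 109 111 119 132 158 180 212 225]
198 [203 204 204 197 144 114  99  97  98  98  97  97  93  96 161 213 154 132 117 110 108 109 117 128]
```

The cap's disc (columns about 402–427) and the neck (about 402–424) fit the predictions. Lower it.

Call:
{"api": "jog_arm", "payload": {"motion": [0,0,0.02,0,0,0,0.2,0,0,0.06,0,0,0,0.2,0,0,0.1,0,0,0,0.2,0,0,0.14,0,0,0,0.2,0,0,0.165,0,0,0,0.2,0,0,0.18,0,0,0,0.2,0,0,0.19,0,0,0,0.2,0,0,0.195,0,0,0,0.2,0,0,0.198,0,0,0,0.2,0,0,0.198,0,0,0,0.2]}}

```text
clock: 47.45
tcp_pos: [0.4757, -0.2487, 0.1468]
orientation: [0.0, 0.707, 0.707, 0.0]
wrist_force: [0.3, 0.2, -1.0]
finger_gap: 0.0207
grip_force: 29.4
```

Call:
{"api": "jog_arm", "payload": {"motion": [0,0,0.003,0,0,0,0.2,0,0,0.005,0,0,0,0.2,0,0,0.005,0,0,0,0.2,0,0,0.005,0,0,0,0.2]}}

```text
clock: 47.95
tcp_pos: [0.4758, -0.2487, 0.1459]
orientation: [0.0, 0.707, 0.707, 0.0]
wrist_force: [0.2, 0.4, 2.2]
finger_gap: 0.0204
grip_force: 29.6
```

Contact, 2 N upward. Release slowly, rise, and check.

Call:
{"api": "jog_arm", "payload": {"motion": [0,0,0.002,0,0,0,0.2,0,0,0.002,0,0,0,0.27,0,0,0.002,0,0,0,0.32,0,0,0.002,0,0,0,0.45,0,0,0.002,0,0,0,0.6,0,0,0.002,0,0,0,0.6,0,0,-0.05,0,0,0,0.6,0,0,-0.15,0,0,0,0.6,0,0,-0.25,0,0,0,0.6,0,0,-0.35,0,0,0,0.6,0,0,-0.4,0,0,0,0.6,0,0,-0.4,0,0,0,0.6]}}

```text
clock: 49.45
tcp_pos: [0.4761, -0.249, 0.2266]
orientation: [0.001, 0.707, 0.707, 0.0]
wrist_force: [0.5, -0.8, -0.9]
finger_gap: 0.0513
grip_force: 0.0
```

Call:
{"api": "jog_arm", "payload": {"motion": [0.2,0,0,0,0,0,0.6,0.4,0,0,0,0,0,0.6,0.7,0,0,0,0,0,0.6,1,0,0,0,0,0,0.6,1,0,0,0,0,0,0.6,1,0,0,0,0,0,0.6]}}

```text
clock: 50.2
tcp_pos: [0.4755, -0.0486, 0.2252]
orientation: [-0.0, 0.707, 0.707, -0.0]
wrist_force: [0.0, -0.1, -0.4]
finger_gap: 0.0513
grip_force: 0.0
```

```bash
python3 - <<'E'
from h import *
np.set_printoptions(linewidth=220)
snap('top','t15');snap('scene','s15');print(env.get_state()['tcp_pos'])
for nm,z,d in(('disc',.175,.062),('knob',.203,.022)):
    for n in('top','scene'):
        q=proj(n,ring(.4757,-.25,z,d));print(nm,n,q.min(0).round(1),q.max(0).round(1),q.mean(0).round(1))
g=cv2.cvtColor(cv2.imread('pics/t15.png'),cv2.COLOR_BGR2GRAY);print('top cols 392..');
for v in range(196,228,2):print(v,g[v,380:430:2])
g=cv2.cvtColor(cv2.imread('pics/s15.png'),cv2.COLOR_BGR2GRAY);print('scene cols 390..')
for v in range(176,208,2):print(v,g[v,390:436:2])
E
```

```text
[ 0.47568207 -0.04972658  0.22527215]
disc top [396.6 200.1] [418.4 221.8] [407.5 210.8]
disc scene [400.1 188.4] [425.6 200. ] [412.9 194. ]
knob top [405.4 205.9] [413.3 213.8] [409.3 209.8]
knob scene [409.4 181.8] [418.6 185.8] [414.1 183.8]
top cols 392..
196 [179 180 175 176 177 172 176 157 131 131 133 154 170 176 174 174 173 173 175 177 176 177 179 178 174]
198 [177 165 162 177 147 132  71  63  68 127 127 118 137 158 167 174 175 173 171 173 170 174 175 174 176]
200 [171 170 139 128  38  38  38  97 127 133 135 137 140 141 144 155 168 165 164 167 154 147 163 163 164]
202 [173  99  76  38  39  39  96 110 110 111 112 152 195 202 201 196 177 144 161 163 158 161 161 163 161]
204 [ 99  81  38  38  40  86  92  90  90  91 184 205 205 205 205 205 206 194 168 163 159 163 165 162 163]
206 [ 94  39  40  39  82  93  91  91  91 149 205 205 205 205 188 197 205 205 184 163 167 166 164 165 168]
208 [ 66  37  38  93  86  91  91  91  93 183 206 206 122 130 189 200 178 205 206 175 168 167 169 171 170]
210 [ 37  38  39  67  89  90  91  91  78 205 206 129  96 129 206 205 152 205 206 163 169 164 163 
[... 1741 characters left out ...]
6 235 236 236]
194 [200 197 194 193 194 221 249 251 248 212 155 130 142 207 249 250 249 229 166 185 213 227 233]
196 [203 204 200 198 193 185 237 249 250 250 246 241 242 247 250 251 251 238 131 110 119 133 159]
198 [202 203 203 204 203 184 164 223 244 249 250 251 251 251 250 250 248 218 148 132 116 110 107]
200 [202 201 201 203 205 197 125 109 154 199 231 244 246 245 241 224 196 180 198 193 185 172 151]
202 [201 202 202 204 204 189 116  92  95 103 120 133 141 144 149 146 152 184 204 204 204 204 201]
204 [214 211 206 204 203 182 104  94  94  96  98 100 111 126 132 141 148 190 207 206 207 208 206]
206 [220 222 222 220 216 187 100  92  93  96 101 107 126 137 141 143 152 194 208 211 211 210 208]
```

Cap disc and knob match the seated prediction in both views (top centre about (407.5,211), scene knob top about row 183). Hand in.

```bash
python3 -c "
from workcell import env
print(env.hand_in())"
```

```text
the job is handed in; nothing more can be done
None
```

The lamp is assembled on its foot (cup, candle, shade, then cap, knob up) and handed in at about 50 s; the last pictures showed the cap seated and the shade centred, but the hand-in gave no verdict.

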